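# Uncap an electrode on the spinning carousel and hold it level for inspection

### The job

On the freely spinning carousel an electrode stands face down in its socket under a white storage cap. Lift the cap off and stand it upright, open end down, in the square weighing boat on the bench; then draw the electrode out of its socket, turn it level and keep it held up clear above everything so that its end face can be inspected. The program finishes while the gripper still holds the electrode level, still, about 20 cm or more above the bench; the two vials must stay standing in their cups on the carousel.

Things in the scene. Friction and masses are not known exactly. Their poses are not given: they have to be found in the camera images.
- carousel: Fixed black foot under an aluminium disc, 170 mm across, top 28 mm above the bench. The disc spins almost without resistance about the vertical through this origin (on the bench); this frame does not turn with it. On it, 58 mm out, 90 degrees apart: two electrode sockets (29 mm wide, top 50 mm up; one empty, across the axis from the other) and between them two vial cups (32 mm wide, top 42 mm up).
- socket_mouth (a point): Centre of the mouth of the occupied electrode socket, 50 mm above the bench; bore 13.4 mm wide, 20 mm deep. Turns with the disc; x axis radially away from the carousel's axis, z up.
- cap: White plastic storage cap: plain tube 27 mm outside, 21 mm inside, 60 mm tall, 25 g, closed on top. Origin at the centre of its open lower rim, z up along its axis. It stands loosely on the rim of the occupied socket (50 to 110 mm above the bench) over the electrode, which reaches 52 mm up inside it: lift it straight up more than 55 mm before moving sideways.
- electrode: Electrode 72 mm long, 30 g: white shaft 12 mm thick, 52 mm long, ending in the flat face; brass pin 5 mm thick, 20 mm long at the other end. y runs along it towards the face; its axis is 6 mm from the origin in +z; shaft y -16 to +36 mm, pin -36 to -16. Stands face down in the socket with slight play; bare shaft 50 to 82 mm, pin to 102 mm above the bench. Grip the shaft.
- electrode_face (a point): Centre of the electrode's flat end face (lower end at the start, 30 mm above the bench); axes as electrode.
- electrode_pin_end (a point): Tip of the electrode's brass pin (upper end at the start, 102 mm above the bench); axes as electrode.
- weigh_boat: White square weighing boat lying loose on the bench right of the carousel: 61 x 61 mm outside, walls 2 mm thick and 14 mm high, floor 2 mm thick, 40 g. Origin at the centre of its underside, x and y along its sides, z up.
- vial_a: Sample vial with screw cap, 23 mm in diameter, 51 mm tall, standing in one vial cup of the carousel (30 to 81 mm above the bench). Origin at the centre of its underside, z up. Leave it standing.
- vial_b: The other sample vial, same size, in the vial cup across the axis (30 to 81 mm above the bench). Origin at the centre of its underside, z up. Leave it standing.

How it is judged:
By the outcome, as a careful person would: the job done as asked, in the order asked, and still so for the second after the job is handed in, while the arm keeps its last pose, push and grip.
It also fails if it takes over 58 s, if anything falls off the work surface, if the arm or the gripper's body presses on something with over 40 N, if the wrist force passes 120 N, or if a joint passes its speed limit or range.

### The arm

A 6-joint arm with a two-finger parallel gripper is mounted at the origin on a cart in front of the work surface, level with it; the furniture and walls round the work are solid. World frame = base frame: x ahead of the robot, y to its left, z up, the work surface at z = 0. Lengths are in mm, angles in rad, forces in N, time in s.
With the tool pointing down it reaches from about 275 to 750 mm from the base axis. Payload 10.2 kg.
Tool frame: the origin (TCP) lies at the centre of the arm's flange, where the gripper is bolted on; the fingertips stand 173 mm ahead of it and the grasp point (between the pads) lies 155 mm ahead of it; z points along the fingers, y is the line along which they close (so a half turn about z gives the same grasp; the last joint's range is limited). The gripper opens to 85 mm and grips with 20 to 120 N. Pads are 22 mm wide; open, the fingers measure 114 mm over their backs; the gripper's body (76 mm by 85 mm) begins 54 mm behind the grasp point. The pads swing forward as they close: fully open they stand 13 mm farther back than shut.
Start: joints at [-1.337, 0.313, 1.498, -0, 1.331, -0.223], TCP at [231.555, -471.184, 404.694] pointing down, gripper open.
Joint ranges: [-2.94, 2.94], [-0.97, 2.17], [0.19, 2.56], [-1.23, 4.37], [0.02, 3.11], [-2.88, 2.88]. Speed limits (rad/s): [2.39, 2.39, 3.01, 3.14, 3.14, 3.14].

### API

Orientations are given as a unit quaternion [w, x, y, z].
In Python, from rig import ctrl, imaging gives the robot as it stands (ctrl), with the cameras (imaging).
- The arm moves only by the tool steer_hand, called after "Call:" as name(argument=value, ...), one argument or row to a line, values as JSON. Schema: {"type":"object","properties":{"segments":{"type":"array","items":{"type":"object","properties":{"pos":{"type":"array","items":{"type":"number"},"minItems":3,"maxItems":3},"rotvec":{"type":"array","items":{"type":"number"},"minItems":3,"maxItems":3}},"additionalProperties":false},"minItems":1,"maxItems":8},"aperture":{"type":"number"},"grip_n":{"type":"number"},"only":{"type":"string"},"quiet":{"type":"boolean"},"lines":{"type":"string"}},"required":["segments"],"additionalProperties":false}. segments is a list of rows, 1 to 8 of them, each an object with the fields pos (a list: dx, dy, dz in shares of 750 mm (1.0 is 750 mm)), rotvec (a list: a rotation vector rx, ry, rz in fractions of the full range, 1 being 4 rad); a field left out counts as zero; each row is the pose to reach, as a shift and turn from the pose commanded when the call began, along the tool's axes at that moment; what a row does not reach only later rows make up. A row lasts 1/10 s, in which the tool goes at most 50 mm and 0.15 rad, less where a joint would pass 70% of its speed; a pose out of reach is approached as far as the arm can. aperture is the opening from 0.0 (shut) to 1.0 (fully open), set as the call begins (left out keeps the last). The fingers move at their own pace and stop on an object; grip_n is the grip in N (left out, the last holds). Time passes only in rows, so rows that do not move let the fingers close. The tool returns the time, the measured TCP pose, the force, the opening and the grip force at its end. only (a regular expression) keeps the lines of the reply that match it, lines (a string "A,B") keeps lines A to B, and quiet returns only ok. A shift or turn number past 1, either way, is cut back to 1. Input that does not fit is refused with a message, and nothing moves.
- ctrl.sense(): the state, without advancing time (a new reading comes with each control period).
- imaging.capture(name): name is "scene" or "side" or "wrist"; returns the picture (480x640x3 uint8, red, green, blue); there is no depth.
- imaging.calibration(name): a dict with "fx", "fy", "cx", "cy" (pixels), "position" and "attitude" of the camera in the world. Camera axes: x right, y down, z forward; pixel columns grow to the right and rows downward; lengths in mm; the calibration is good to about 2 mm. A picture is of the moment at which its call begins: read the wrist's pose just before it. calibration takes no time and is no camera call; for the wrist camera it gives the pose at the moment of the call.
- ctrl.finish_job(): hands the job in; it is judged then, once.
The state is a dict: "time_s": time; "joints": joint angles; "dq": joint speeds; "tau": joint torques, N m; "eef_pos": TCP position; "ee_rot": TCP orientation; "force": force on the tool from outside, world axes, zero at the start; "wrist_torque": the same for the moment, N m; "grip_width": opening from 0.0 (shut) to 1.0 (fully open); "grip_force": force on a finger pad.
Only numpy, scipy, OpenCV 4.12 (cv2) and the standard library are available. Lean on these libraries where they do the work, as an engineer would, in place of code of your own. Each camera call takes 0.05 s, during which the arm holds its last target. There are 200 camera calls.

## Working session

There is one attempt and no reset: what is moved stays moved. The work goes in short steps, Python scripts to look and compute and a tool call to move; the robot and the scene stay as the last step left them, time stands still between calls to the robot, and variables do not carry over. Pictures are saved under pics/ and viewed, at most 10 in all, crops included, and the job is handed in when it is done.

```bash
ls; mkdir -p pics; python3 - <<'E'
from rig import ctrl, imaging
import cv2,numpy as np
a=[]
for n in("scene","side","wrist"):
    c=imaging.calibration(n);print(n,c)
    im=imaging.capture(n)[:,:,::-1];cv2.imwrite(f"pics/{n}0.png",im);a.append(im)
s=ctrl.sense();print(s)
E
```

```text
pics
rig.py
scene {'fx': 601.1201719974969, 'fy': 601.1201719974969, 'cx': 315.378915614589, 'cy': 246.56829860195066, 'position': array([-195.04176347, -672.57957599,  707.63734299]), 'attitude': array([-0.43557232,  0.79889608, -0.35907109,  0.20762892])}
side {'fx': 470.98327904478526, 'fy': 470.98327904478526, 'cx': 318.16995223424146, 'cy': 230.94864033859403, 'position': array([ 477.91753612, -727.98603309,  620.83887352]), 'attitude': array([-0.43413019,  0.90052297, -0.02052119,  0.0129708 ])}
wrist {'fx': 392.2698442249737, 'fy': 392.2698442249737, 'cx': 317.912742281189, 'cy': 237.18464476023428, 'position': array([ 303.32267586, -436.02971399,  373.71929226]), 'attitude': array([ 0.13305001,  0.83814533, -0.52228459, -0.0838386 ])}
{'time_s': 0.15, 'joints': array([-1.33739158e+00,  3.13316933e-01,  1.49821571e+00,  8.17515817e-06,
        1.33100966e+00, -2.23381311e-01]), 'dq': array([ 0.00080246, -0.00193572, -0.00355459, -0.00055011, -0.00059472,
       -0.00068552]), 'tau': array([ 1.64747955e-03, -4.12369573e+01, -2.59796673e+01, -1.97722452e-04,
        3.19670027e-03, -1.35874527e-05]), 'eef_pos': array([ 231.55367105, -471.15627577,  404.28642937]), 'ee_rot': array([-4.74835017e-04,  9.74031602e-01,  2.26411602e-01,  1.59045818e-06]), 'force': array([-0.09726465,  0.58606792,  0.44381285]), 'wrist_torque': array([0.01259171, 0.02274981, 0.00029307]), 'grip_force': 0.0, 'grip_width': 1.0024461134622495}
```

View pics/scene0.png

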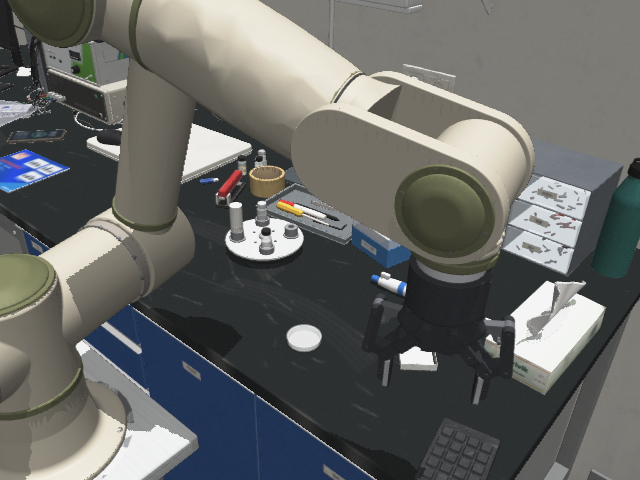

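View pics/side0.png

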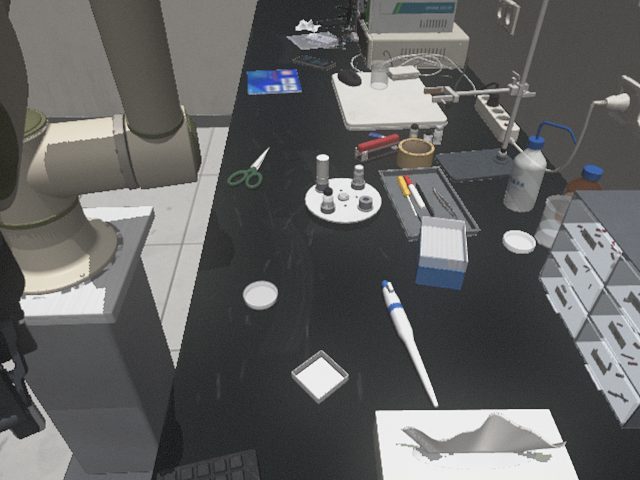

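The scene view shows the carousel at (264,240) with the white cap at about (236,220). In the side view the disc is at (343,200), the cap top at about (322,158), the vials at (328,200) and (358,176), the empty socket at (365,203) and the boat at (320,377). The round dish at (260,295) is not the boat.

```bash
cat > h.py <<'E'
import numpy as np,cv2
from rig import ctrl, imaging
from scipy.spatial.transform import Rotation as R
def rot(q): return R.from_quat([q[1],q[2],q[3],q[0]])
def ray(c,u,v):
    d=rot(c["attitude"]).apply([(u-c["cx"])/c["fx"],(v-c["cy"])/c["fy"],1.]);return np.array(c["position"]),d/np.linalg.norm(d)
def plane(c,u,v,z):
    p,d=ray(c,u,v);return p+d*(z-p[2])/d[2]
def tri(*rs):
    A=sum(np.eye(3)-np.outer(d,d) for p,d in rs);b=sum((np.eye(3)-np.outer(d,d))@p for p,d in rs)
    x=np.linalg.solve(A,b);return x,[np.linalg.norm(np.cross(x-p,d)) for p,d in rs]
def tool(w): # world vector -> tool axes
    return rot(ctrl.sense()["ee_rot"]).inv().apply(w)
E
python3 - <<'E'
from h import *
a=cv2.imread("pics/scene0.png");b=cv2.imread("pics/side0.png")
A=cv2.resize(a[190:280,210:320],None,fx=4,fy=4,interpolation=2);B=cv2.resize(b[140:230,295:390],None,fx=4,fy=4,interpolation=2)
cv2.imwrite("pics/crop1.png",np.hstack([A[:,:400],B]))
s=imaging.calibration("side")
g=cv2.cvtColor(b,cv2.COLOR_BGR2GRAY)
# boat
m=np.zeros_like(g);m[345:408,285:355]=(g[345:408,285:355]>70)*255
k=max(cv2.findContours(m,0,2)[0],key=cv2.contourArea)
print("boat",cv2.minAreaRect(k),cv2.approxPolyDP(k,5,True)[:,0].tolist())
for u,v in cv2.approxPolyDP(k,5,True)[:,0]: print(plane(s,u,v,14).round(1))
m=np.zeros_like(g);m[177:222,300:385]=(g[177:222,300:385]>150)*255
k=max(cv2.findContours(m,0,2)[0],key=cv2.contourArea);print("disc side",cv2.boundingRect(k))
E
```

```text
boat ((319.25, 375.25), (45.961936950683594, 42.42640686035156), 45.0) [[322, 350], [291, 371], [317, 403], [348, 379]]
[ 509.6 -266.7   14. ]
[ 460.8 -303.1   14. ]
[ 497.5 -357.8   14. ]
[ 545.3 -320.8   14. ]
disc side (305, 178, 76, 44)
```

View pics/crop1.png

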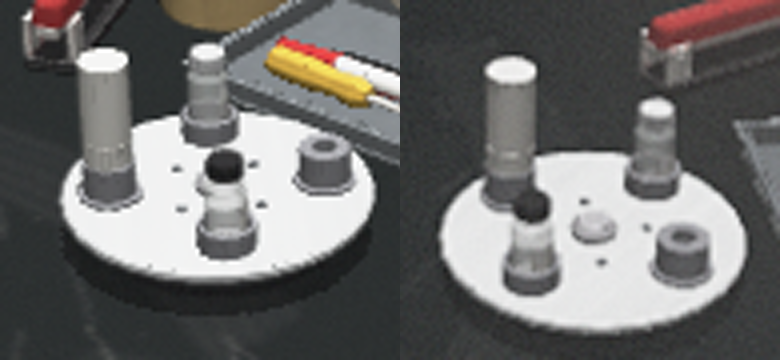

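The crop shows the cap top at scene (236,205) and side (322.8,157.5). The empty socket mouth is at (291,226.5) and (366,198.8). The black-topped vial is at (265.8,231) and (328,191.7), and the white-topped vial at (261.8,203) and (358.8,166.8).

```bash
python3 - <<'E'
from h import *
a=imaging.calibration("scene");s=imaging.calibration("side")
P={}
for n,x,y in(("cap",(236,205.2),(322.75,157.5)),("empty",(291,226.5),(366,198.75)),("vblack",(265.75,231.2),(328,191.7)),("vwhite",(261.75,203),(358.75,166.75))):
    t,e=tri(ray(a,*x),ray(s,*y));P[n]=t;print(n,t.round(1),np.round(e,1))
c=(P["cap"]+P["empty"])/2;print(c,(P["vblack"]+P["vwhite"])/2,np.linalg.norm((P["cap"]-P["empty"])[:2])/2)
st=ctrl.sense();M=rot(st["ee_rot"]).as_matrix();print(M.round(3))
cw=imaging.calibration("wrist");W=rot(cw["attitude"]).as_matrix();print("cam in tool",M.T@(cw["position"]-st["eef_pos"]),(M.T@W).round(3))
E
```

```text
cap [533.6 164.  111.7] [0.4 0.4]
empty [622.3  91.2  51.5] [0.4 0.4]
vblack [540.7  84.9  77. ] [0.5 0.5]
vwhite [614.2 171.   82.7] [0.4 0.4]
[577.9682146  127.56290641  81.64021306] [577.4460328  127.96396446  79.85303696] 57.34972551836489
[[ 0.897  0.441 -0.   ]
 [ 0.441 -0.897  0.001]
 [ 0.    -0.001 -1.   ]]
cam in tool [79.89398746  0.17239523 30.50735195] [[-0.001 -0.95  -0.311]
 [ 1.    -0.001 -0.001]
 [ 0.    -0.311  0.95 ]]
```

The triangulation is consistent, with the carousel axis at about (578,127.7) and the cap at about (534,164). I'll move the wrist camera above the cap, with the fingers set to close tangentially.

The manual's scale: shifts go in shares of 750 mm and turns go in shares of 4 rad. Converting my numbers, 313 mm / 750 = 0.4173, 274 mm / 750 = 0.3653, -1.12 rad / 4 = -0.28.

Call:
steer_hand(
  segments=[
    {"pos":[0.0533, -0.04, 0], "rotvec":[0, 0, -0.035]},
    {"pos":[0.1067, -0.0827, 0], "rotvec":[0, 0, -0.07]},
    {"pos":[0.1573, -0.124, 0], "rotvec":[0, 0, -0.105]},
    {"pos":[0.2093, -0.1653, 0], "rotvec":[0, 0, -0.14]},
    {"pos":[0.2613, -0.2067, 0], "rotvec":[0, 0, -0.175]},
    {"pos":[0.3133, -0.248, 0], "rotvec":[0, 0, -0.21]},
    {"pos":[0.3653, -0.2893, 0], "rotvec":[0, 0, -0.245]},
    {"pos":[0.4173, -0.3307, 0], "rotvec":[0, 0, -0.28]},
  ],
  aperture=1.0,
  grip_n=40,
)

```text
time_s: 0.95
eef_pos: [403.4, -108.5, 404.8]
ee_rot: [0.0, 0.703, 0.711, 0.0]
force: [1.2, -1.3, 0.2]
grip_width: 0.998
grip_force: 0.0
```

```bash
cat > go.py <<'E'
import sys
from h import *
# target TCP x y z, tool-x yaw deg, tool pointing down
x,y,z,yaw=map(float,sys.argv[1:5]);s=ctrl.sense();r=rot(s["ee_rot"])
t=R.from_euler("z",yaw,degrees=True)*R.from_euler("x",180,degrees=True)
print("d",r.inv().apply(np.array([x,y,z])-s["eef_pos"]).round(1),"rv",(r.inv()*t).as_rotvec().round(3))
E
python3 go.py 533.6 164 380 140.7
```

```text
d [271.  133.3  24.8] rv [ 0.     0.    -0.873]
```

To row units: 271 mm / 750 = 0.3613, 233 mm / 750 = 0.3107, -0.873 rad / 4 = -0.2183.

Call:
steer_hand(
  segments=[
    {"pos":[0.0507, 0.0253, 0.004], "rotvec":[0, 0, -0.03]},
    {"pos":[0.1027, 0.0507, 0.0093], "rotvec":[0, 0, -0.0625]},
    {"pos":[0.1547, 0.076, 0.0133], "rotvec":[0, 0, -0.0925]},
    {"pos":[0.2067, 0.1013, 0.0187], "rotvec":[0, 0, -0.125]},
    {"pos":[0.2587, 0.1267, 0.0227], "rotvec":[0, 0, -0.155]},
    {"pos":[0.3107, 0.152, 0.0267], "rotvec":[0, 0, -0.1875]},
    {"pos":[0.3613, 0.1773, 0.0331], "rotvec":[0, 0, -0.2183]},
    {"pos":[0.3613, 0.1773, 0.0331], "rotvec":[0, 0, -0.2183]},
  ],
)

```text
time_s: 1.75
eef_pos: [535.2, 164.7, 378.4]
ee_rot: [-0.001, 0.336, 0.942, 0.0]
force: [-0.1, -0.7, 0.1]
grip_width: 0.997
grip_force: 0.0
```

```bash
python3 - <<'E'
from h import *
c=imaging.calibration("wrist");im=imaging.capture("wrist")[:,:,::-1];cv2.imwrite("pics/w1.png",im)
np.save("w1.npy",c,allow_pickle=True);print(ctrl.sense()["eef_pos"])
E
```

```text
[534.64737137 162.87278157 378.80158408]
```

View pics/w1.png

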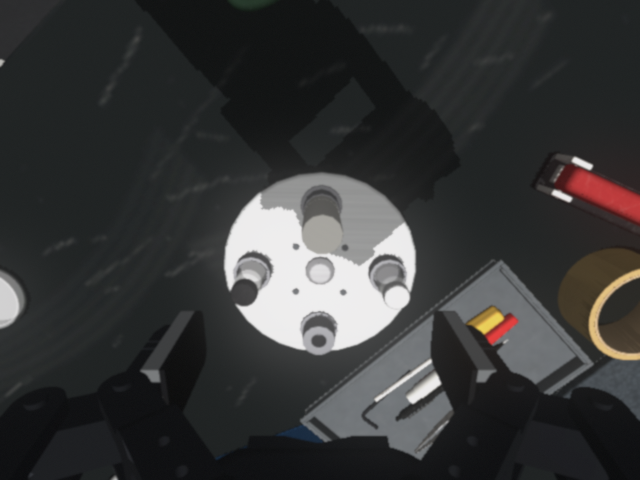

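The wrist view shows the cap top disc at about (322,235), the hub at (319,270), the empty socket mouth at (319,340), and the vials at (244,291) and (397,296).

```bash
python3 - <<'E'
from h import *
c=np.load("w1.npy",allow_pickle=True).item();s=imaging.calibration("side");a=imaging.calibration("scene")
im=cv2.imread("pics/w1.png");g=cv2.cvtColor(im,6).astype(int);print(g[235,[300,305,322,338,345]],g[[212,216,220,235,250,256],322])
m=((g>150)&(g<200)).astype(np.uint8)
for u,v,z in((322,235,110),(319,340,50),(244,291,81),(397,296,81)):print(plane(c,u,v,z).round(1))
print("3view",tri(ray(c,322,235),ray(s,322.75,157.5),ray(a,236,205.2)))
E
python3 go.py 534 163.5 255 140.7
```

```text
[232 164 165 165 153] [ 91 162 164 165 165 206]
[533.8 169.  110. ]
[622.   94.8  50. ]
[538.4  90.4  81. ]
[614.2 176.8  81. ]
3view (array([534.71115883, 167.88646828, 109.39831228]), [np.float64(1.204782280385961), np.float64(0.893406459243706), np.float64(1.8580489073465332)])
d [  0.7   0.2 123.8] rv [-0.001 -0.001 -0.003]
```

Call:
steer_hand(
  segments=[
    {"pos":[0.0009, 0.0003, 0.04]},
    {"pos":[0.0009, 0.0003, 0.0667]},
    {"pos":[0.0009, 0.0003, 0.0667]},
    {"pos":[0.0009, 0.0003, 0.0667]},
  ],
)

```text
time_s: 2.2
eef_pos: [534.1, 161.1, 330.8]
ee_rot: [0.0, 0.34, 0.941, 0.0]
force: [0.3, 0.1, 1.0]
grip_width: 1.002
grip_force: 0.0
```

```bash
cat > look.py <<'E'
from h import *
import sys
s=ctrl.sense();c=imaging.calibration("wrist");im=imaging.capture("wrist")[:,:,::-1];cv2.imwrite(sys.argv[1],im);np.save(sys.argv[1]+".npy",c,allow_pickle=True)
c2=imaging.calibration("wrist");print("cam moved",(c2["position"]-c["position"]).round(2),s["eef_pos"].round(1),np.abs(s["dq"]).max().round(4))
E
python3 look.py pics/w2.png
python3 - <<'E'
from h import *
c=np.load("pics/w2.png.npy",allow_pickle=True).item();c1=np.load("w1.npy",allow_pickle=True).item()
g=cv2.cvtColor(cv2.imread("pics/w2.png"),6)
ex=imaging.calibration("wrist")
from h import *
# expected pixel of cap top
W=rot(c["attitude"]).inv().apply(np.array([534,165,110])-c["position"]);u=c["fx"]*W[0]/W[2]+c["cx"];v=c["fy"]*W[1]/W[2]+c["cy"];print(u,v,g[int(v),int(u)])
for t in(g[int(v),int(u)],):
    m=(abs(cv2.medianBlur(g,3).astype(int)-int(t))<8).astype(np.uint8)
    n,l,st,ce=cv2.connectedComponentsWithStats(m);k=l[int(v),int(u)];print(st[k],ce[k])
    pu,pv=ce[k];print(plane(c,pu,pv,110),tri(ray(c,pu,pv),ray(c1,322,235)))
E
```

```text
cam moved [0.13 0.14 0.45] [534.1 161.1 330.8] 0.0226
323.3073489751243 264.0081852786545 164
[ 286  236   68   64 1839] [327.83632409 259.78466558]
[533.68394754 168.31312055 110.        ] (array([533.00726994, 169.23534372, 112.64820531]), [np.float64(0.3551513339390813), np.float64(0.35515133393894655)])
```

View pics/w2.png

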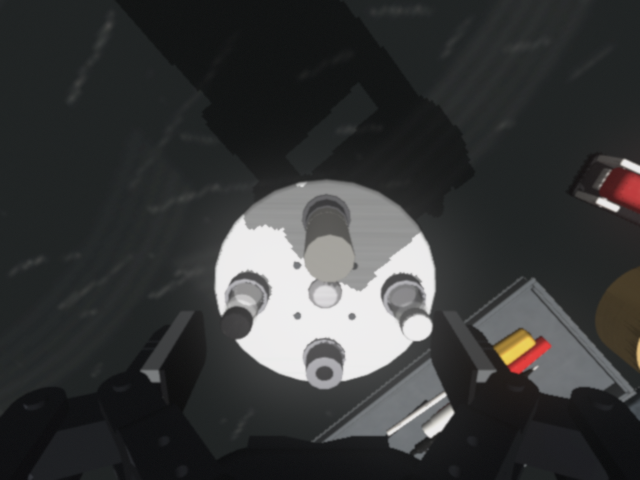

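The cap centre is at (329,259) in this closer view, and a ray onto z=110 gives (533.7,168). Averaging with the fixed cameras, I'll grasp at (533.8,167).

```bash
python3 go.py 533.8 167 247 140.7
```

```text
d [ 4.1  4.  84.3] rv [ 0.001  0.001 -0.007]
```

To row units: 84 mm / 750 = 0.112, 78 mm / 750 = 0.104.

Call:
steer_hand(
  segments=[
    {"pos":[0.0053, 0.0053, 0.0267]},
    {"pos":[0.0053, 0.0053, 0.06]},
    {"pos":[0.0053, 0.0053, 0.0867]},
    {"pos":[0.0053, 0.0053, 0.104]},
    {"pos":[0.0053, 0.0053, 0.112]},
    {"pos":[0.0053, 0.0053, 0.112]},
    {"pos":[0.0053, 0.0053, 0.112]},
  ],
)

```text
time_s: 2.95
eef_pos: [533.8, 167.4, 246.9]
ee_rot: [0.001, 0.339, 0.941, 0.0]
force: [0.3, -0.2, 0.7]
grip_width: 1.002
grip_force: 0.0
```

Call:
steer_hand(
  segments=[
    {},
    {},
    {},
    {},
    {},
    {},
    {},
    {},
  ],
  aperture=0.0,
  grip_n=30,
)

```text
time_s: 3.75
eef_pos: [533.5, 167.5, 246.1]
ee_rot: [0.0, 0.339, 0.941, 0.0]
force: [-0.5, 0.2, 3.6]
grip_width: 0.311
grip_force: 33.5
```

To row units: -110 mm / 750 = -0.1467, -105 mm / 750 = -0.14.

Call:
steer_hand(
  segments=[
    {"pos":[0, 0, -0.0107]},
    {"pos":[0, 0, -0.0333]},
    {"pos":[0, 0, -0.06]},
    {"pos":[0, 0, -0.0867]},
    {"pos":[0, 0, -0.1133]},
    {"pos":[0, 0, -0.14]},
    {"pos":[0, 0, -0.1467]},
    {"pos":[0, 0, -0.1467]},
  ],
)

```text
time_s: 4.55
eef_pos: [533.4, 167.5, 356.3]
ee_rot: [0.0, 0.339, 0.941, 0.0]
force: [1.4, 0.6, 0.2]
grip_width: 0.312
grip_force: 33.2
```

```bash
python3 - <<'E'
from h import *
im=imaging.capture("side")[:,:,::-1];jm=imaging.capture("scene")[:,:,::-1]
cv2.imwrite("pics/c2.png",np.hstack([cv2.resize(im[80:230,270:400],None,fx=3,fy=3),cv2.resize(jm[290:390,380:510],None,fx=3,fy=3,interpolation=0)[:300].repeat(1,0) if 0 else cv2.copyMakeBorder(cv2.resize(jm[290:430,380:500],None,fx=3,fy=3),0,30,0,0,0)]))
E
```

```text
(no output)
```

View pics/c2.png

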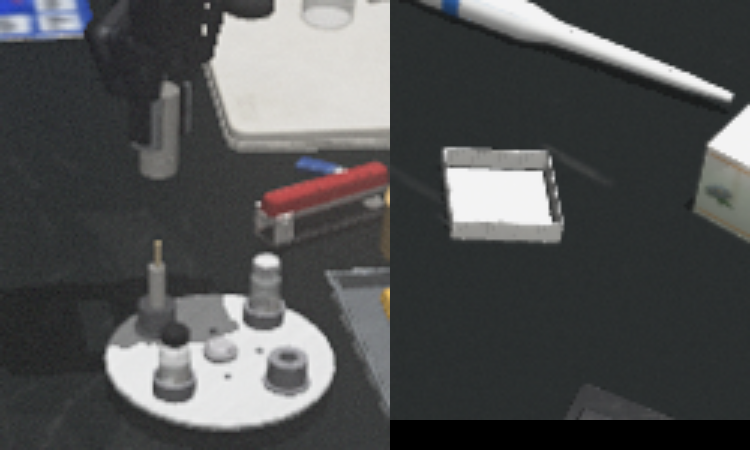

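The cap is held and its rim is clear. The electrode stays in its socket with the pin tip at side (322.7,160). The boat's rim is visible in the scene view, centred at (417,352).

```bash
python3 - <<'E'
from h import *
s=imaging.calibration("side");a=imaging.calibration("scene")
print(tri(ray(a,417.25,352),ray(s,319.5,375)))
for x,y in (((442,148),(291,371)),((550,150),(322,350)),((563,224),(348,379))):
    print(tri(ray(a,(x[0]-390)/3+380,x[1]/3+290),ray(s,*y)))
E
python3 go.py 504 -312 340 140.7
```

```text
(array([ 503.45502528, -312.00359021,   15.95638854]), [np.float64(1.1112727489322758), np.float64(1.11127274893238)])
(array([ 463.09396337, -306.60612875,   49.05747338]), [np.float64(17.314533589587015), np.float64(17.31453358958687)])
(array([ 503.55776621, -326.73920346,   69.49288049]), [np.float64(14.474895409690896), np.float64(14.47489540969102)])
(array([ 544.33667698, -320.89959257,  -14.8571776 ]), [np.float64(16.498587217802108), np.float64(16.49858721780199)])
d [-283.3 -387.9   15. ] rv [-0.001 -0.001 -0.006]
```

To row units: -292 mm / 750 = -0.3893, -254 mm / 750 = -0.3387.

Call:
steer_hand(
  segments=[
    {"pos":[-0.02, -0.0267, 0]},
    {"pos":[-0.056, -0.0773, 0.0027]},
    {"pos":[-0.0947, -0.1293, 0.0067]},
    {"pos":[-0.1333, -0.1827, 0.0067]},
    {"pos":[-0.172, -0.2347, 0.0067]},
    {"pos":[-0.2107, -0.2867, 0.0133]},
    {"pos":[-0.248, -0.3387, 0.0133]},
    {"pos":[-0.284, -0.3893, 0.016]},
  ],
)

```text
time_s: 5.45
eef_pos: [510.7, -195.3, 342.9]
ee_rot: [-0.001, 0.339, 0.941, 0.0]
force: [0.4, -0.2, -0.2]
grip_width: 0.312
grip_force: 33.2
```

Call:
steer_hand(
  segments=[
    {"pos":[-0.0333, -0.0453, 0.0027]},
    {"pos":[-0.06, -0.0827, 0.004]},
    {"pos":[-0.08, -0.1093, 0.004]},
    {"pos":[-0.0933, -0.128, 0.004]},
    {"pos":[-0.0933, -0.128, 0.004]},
  ],
)

```text
time_s: 5.95
eef_pos: [503.6, -313.3, 339.8]
ee_rot: [-0.001, 0.34, 0.94, 0.0]
force: [0.3, -0.5, 0.3]
grip_width: 0.312
grip_force: 33.2
```

```bash
python3 go.py 503.5 -312 204 140.7
```

```text
d [  0.7   1.  135.8] rv [-0.    -0.001 -0.008]
```

To row units: 136 mm / 750 = 0.1813, 131 mm / 750 = 0.1747.

Call:
steer_hand(
  segments=[
    {"pos":[0.0013, 0.0013, 0.0333]},
    {"pos":[0.0013, 0.0013, 0.08]},
    {"pos":[0.0013, 0.0013, 0.1267]},
    {"pos":[0.0013, 0.0013, 0.16]},
    {"pos":[0.0013, 0.0013, 0.1747]},
    {"pos":[0.0013, 0.0013, 0.1813]},
    {"pos":[0.0013, 0.0013, 0.1813]},
    {"pos":[0.0013, 0.0013, 0.1813]},
  ],
)

```text
time_s: 6.75
eef_pos: [504.1, -310.5, 206.2]
ee_rot: [0.001, 0.339, 0.941, -0.0]
force: [0.3, 0.2, 0.0]
grip_width: 0.316
grip_force: 33.2
```

```bash
python3 - <<'E'
from h import *
im=imaging.capture("side")[:,:,::-1];jm=imaging.capture("scene")[:,:,::-1]
cv2.imwrite("pics/c3.png",np.hstack([cv2.resize(im[300:430,250:390],None,fx=3,fy=3),cv2.resize(jm[280:410,360:480],None,fx=3,fy=3)])[:390,:780])
E
```

```text
(no output)
```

View pics/c3.png

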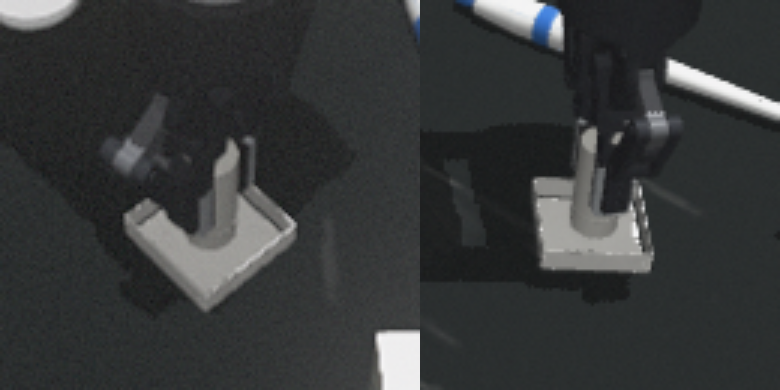

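Both views show the cap upright and roughly centred in the boat, with its base at about (212,235) in the left crop. I'll lower it until it touches, then release.

To row units: 6 mm / 750 = 0.008, 5 mm / 750 = 0.0067.

Call:
steer_hand(
  segments=[
    {"pos":[0, 0, 0.0027]},
    {"pos":[0, 0, 0.0053]},
    {"pos":[0, 0, 0.0067]},
    {"pos":[0, 0, 0.008]},
    {"pos":[0, 0, 0.008]},
    {"pos":[0, 0, 0.008]},
  ],
)

```text
time_s: 7.45
eef_pos: [503.8, -310.5, 198.9]
ee_rot: [0.0, 0.339, 0.941, 0.0]
force: [0.2, -0.3, -0.2]
grip_width: 0.309
grip_force: 33.2
```

To row units: 2 mm / 750 = 0.0027, 1 mm / 750 = 0.0013.

Call:
steer_hand(
  segments=[
    {"pos":[0, 0, 0.0013]},
    {"pos":[0, 0, 0.0027]},
    {"pos":[0, 0, 0.0027]},
    {"pos":[0, 0, 0.0027]},
  ],
)

```text
time_s: 7.85
eef_pos: [503.9, -310.5, 198.1]
ee_rot: [0.0, 0.339, 0.941, -0.0]
force: [-3.2, 1.8, 9.8]
grip_width: 0.31
grip_force: 34.6
```

To row units: -0.7 mm / 750 = -0.0009.

Call:
steer_hand(
  segments=[
    {"pos":[0, 0, -0.0009]},
    {"pos":[0, 0, -0.0009]},
    {"pos":[0, 0, -0.0009]},
  ],
)

```text
time_s: 8.15
eef_pos: [503.9, -310.5, 198.1]
ee_rot: [0.0, 0.339, 0.941, -0.0]
force: [-1.4, 1.8, 5.9]
grip_width: 0.312
grip_force: 33.9
```

Call:
steer_hand(
  segments=[
    {"pos":[0, 0, -0.0009]},
    {"pos":[0, 0, -0.0009]},
    {"pos":[0, 0, -0.0009]},
    {"pos":[0, 0, -0.0009]},
    {"pos":[0, 0, -0.0009]},
    {"pos":[0, 0, -0.0009]},
    {"pos":[0, 0, -0.0009]},
  ],
  aperture=1.0,
)

```text
time_s: 8.85
eef_pos: [503.8, -310.5, 198.3]
ee_rot: [-0.0, 0.339, 0.941, 0.0]
force: [-0.7, -0.1, 0.8]
grip_width: 1.005
grip_force: 0.0
```

Call:
steer_hand(
  segments=[
    {"pos":[0, 0, -0.02]},
    {"pos":[0, 0, -0.06]},
    {"pos":[0, 0, -0.12]},
    {"pos":[0, 0, -0.1733]},
    {"pos":[0, 0, -0.2]},
    {"pos":[0, 0, -0.2]},
  ],
)

```text
time_s: 9.45
eef_pos: [503.9, -310.4, 352.8]
ee_rot: [0.003, 0.339, 0.941, -0.001]
force: [0.1, -0.5, -0.3]
grip_width: 1.003
grip_force: 0.0
```

```bash
python3 go.py 534 166 345 140.7
```

```text
d [280.7 386.1   5.6] rv [-0.     0.007 -0.006]
```

```bash
python3 - <<'E'
from h import *
im=imaging.capture("side")[:,:,::-1];jm=imaging.capture("scene")[:,:,::-1]
cv2.imwrite("pics/s3.png",im);cv2.imwrite("pics/a3.png",jm)
o=np.zeros((400,780,3),np.uint8)
A=cv2.resize(im[150:230,295:393],None,fx=4,fy=4,interpolation=2);B=cv2.resize(jm[190:280,210:307],None,fx=4,fy=4,interpolation=2)
o[:A.shape[0],:390]=A[:,:390];o[:B.shape[0],390:778]=B[:,:388];C=cv2.resize(im[330:410,285:355],None,fx=1,fy=1);o[320:400,:70]=C
cv2.imwrite("pics/c4.png",o)
E
```

```text
(no output)
```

View pics/c4.png

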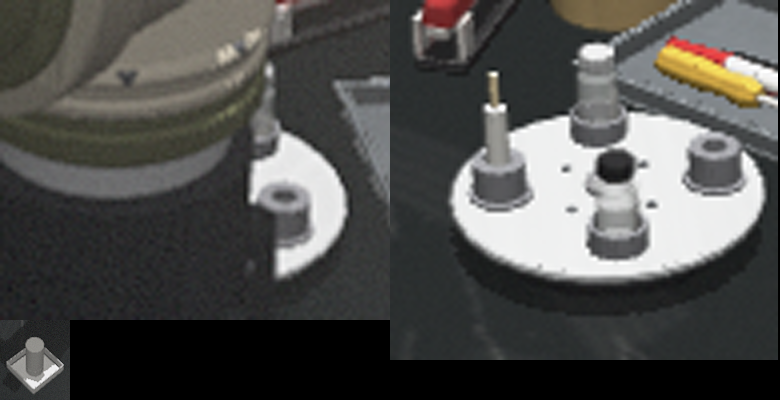

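Call:
steer_hand(
  segments=[
    {"pos":[0.0187, 0.0267, 0]},
    {"pos":[0.056, 0.0773, 0]},
    {"pos":[0.0947, 0.1293, 0.0027]},
    {"pos":[0.1333, 0.1827, 0.0027]},
    {"pos":[0.172, 0.2347, 0.004]},
    {"pos":[0.2107, 0.2867, 0.0053]},
    {"pos":[0.248, 0.3387, 0.0067]},
    {"pos":[0.284, 0.3893, 0.0067]},
  ],
)

```text
time_s: 10.35
eef_pos: [525.6, 52.3, 342.0]
ee_rot: [-0.001, 0.339, 0.941, -0.0]
force: [0.9, -0.7, -0.1]
grip_width: 1.001
grip_force: 0.0
```

Call:
steer_hand(
  segments=[
    {"pos":[0.0333, 0.0453, 0]},
    {"pos":[0.06, 0.0827, 0]},
    {"pos":[0.08, 0.1093, 0]},
    {"pos":[0.0893, 0.1253, 0]},
    {"pos":[0.0893, 0.1253, 0]},
    {"pos":[0.0893, 0.1253, 0]},
    {"pos":[0.0893, 0.1253, 0]},
  ],
)

```text
time_s: 11.05
eef_pos: [534.5, 164.3, 343.1]
ee_rot: [-0.0, 0.34, 0.941, -0.0]
force: [-0.1, -0.1, -0.9]
grip_width: 0.999
grip_force: 0.0
```

```bash
python3 look.py pics/w3.png
```

```text
cam moved [0.01 0.06 0.11] [534.5 164.3 343.1] 0.0043
```

View pics/w3.png

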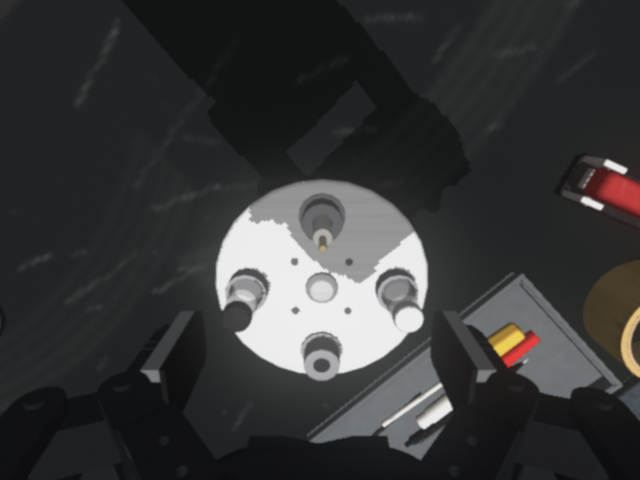

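The small inset in the first crop shows the cap standing in the boat. In the scene view the pin tip is at (235.8,208.3) and the shaft top at (236.3,216.3). In the wrist view the pin tip is at (322.5,248) and the shaft top at (322,235).

```bash
python3 - <<'E'
from h import *
c=np.load("pics/w3.png.npy",allow_pickle=True).item();s=imaging.calibration("side");a=imaging.calibration("scene")
for w,x,y,z in(((322.5,248),(235.75,208.25),(322.7,160),102),((322,235),(236.25,216.25),(322.3,168),82)):
    print(plane(c,*w,z).round(1),tri(ray(a,*x),ray(s,*y))[0].round(1),tri(ray(c,*w),ray(a,*x),ray(s,*y)),tri(ray(c,*w),ray(a,*x)))
print(ctrl.sense()["eef_pos"])
E
python3 go.py 534 166.5 228 140.7
```

```text
[532.8 169.  102. ] [533.7 165.4 104.4] (array([533.98755713, 168.18700425, 102.60940773]), [np.float64(1.5021767421492336), np.float64(1.7358257272249198), np.float64(0.8519969562646625)]) (array([534.31845741, 168.05841436, 101.59858991]), [np.float64(1.4929013346792157), np.float64(1.492901334679007)])
[531.7 169.8  82. ] [533.  164.4  85.4] (array([533.46867485, 168.56214575,  82.77949714]), [np.float64(2.263621379882968), np.float64(2.4409920927877633), np.float64(0.4559045232665789)]) (array([533.7449143 , 168.52865026,  82.1967405 ]), [np.float64(2.325919300484382), np.float64(2.325919300484301)])
[534.55196728 164.2892699  343.19352421]
d [  1.8   1.4 115.2] rv [-0.    -0.    -0.007]
```

To row units: 115 mm / 750 = 0.1533, 108 mm / 750 = 0.144.

```bash
python3 go.py 533.6 167.5 228 140.7
```

```text
d [  2.8   1.9 115.2] rv [-0.    -0.    -0.007]
```

Call:
steer_hand(
  segments=[
    {"pos":[0.002, 0.0027, 0.0333]},
    {"pos":[0.0035, 0.0027, 0.08]},
    {"pos":[0.0035, 0.0027, 0.12]},
    {"pos":[0.0035, 0.0027, 0.144]},
    {"pos":[0.0035, 0.0027, 0.1533]},
    {"pos":[0.0035, 0.0027, 0.1533]},
    {"pos":[0.0035, 0.0027, 0.1533]},
  ],
)

```text
time_s: 11.8
eef_pos: [534.1, 168.4, 229.4]
ee_rot: [0.001, 0.339, 0.941, 0.0]
force: [-0.2, 0.5, 1.0]
grip_width: 0.997
grip_force: 0.0
```

Call:
steer_hand(
  segments=[
    {},
    {},
    {},
    {},
    {},
    {},
    {},
    {},
  ],
  aperture=0.0,
  grip_n=40,
)

```text
time_s: 12.6
eef_pos: [533.7, 168.7, 228.5]
ee_rot: [0.0, 0.339, 0.941, 0.0]
force: [0.5, 0.9, 1.8]
grip_width: 0.128
grip_force: 39.0
```

Call:
steer_hand(
  segments=[
    {},
    {},
    {},
  ],
)

```text
time_s: 12.9
eef_pos: [533.7, 168.6, 228.5]
ee_rot: [0.0, 0.339, 0.941, 0.0]
force: [-0.2, 0.5, 3.3]
grip_width: 0.128
grip_force: 39.0
```

To row units: -140 mm / 750 = -0.1867, -110 mm / 750 = -0.1467.

Call:
steer_hand(
  segments=[
    {"pos":[0, 0, -0.0067]},
    {"pos":[0, 0, -0.016]},
    {"pos":[0, 0, -0.0267]},
    {"pos":[0, 0, -0.04]},
    {"pos":[0, 0, -0.0667]},
    {"pos":[0, 0, -0.1067]},
    {"pos":[0, 0, -0.1467]},
    {"pos":[0, 0, -0.1867]},
  ],
  grip_n=50,
)

```text
time_s: 13.7
eef_pos: [533.4, 168.6, 370.3]
ee_rot: [0.0, 0.339, 0.941, 0.0]
force: [0.5, -0.0, -1.2]
grip_width: 0.119
grip_force: 48.7
```

Call:
steer_hand(
  segments=[
    {"pos":[0, 0, -0.04]},
    {"pos":[0, 0, -0.08]},
    {"pos":[0, 0, -0.1067]},
    {"pos":[0, 0, -0.12]},
    {"pos":[0, 0, -0.12]},
  ],
)

```text
time_s: 14.2
eef_pos: [533.5, 168.6, 459.5]
ee_rot: [0.001, 0.339, 0.941, 0.0]
force: [-0.1, 1.0, -1.6]
grip_width: 0.123
grip_force: 48.7
```

```bash
python3 - <<'E'
from h import *
s=ctrl.sense();r=rot(s["ee_rot"])
# tip tool from down to horizontal pointing away from the base (dir of arm azimuth)
az=np.arctan2(s["eef_pos"][1],s["eef_pos"][0]);ax=np.array([np.sin(az),-np.cos(az),0])
print(s["joints"].round(2),"axis(tool)",r.inv().apply(ax).round(3),"fwd(tool)",r.inv().apply([np.cos(az),np.sin(az),0]).round(3))
E
```

```text
[ 0.1   0.36  1.29 -0.    1.49 -0.78] axis(tool) [-0.84  -0.542  0.   ] fwd(tool) [-0.542  0.84   0.002]
```

The electrode is out of the socket. I'll roll it level with the forearm joint, starting with a small test for the sign of J4.

To row units: -0.14 rad / 4 = -0.035.

Call:
steer_hand(
  segments=[
    {"rotvec":[0.0175, -0.0175, 0]},
    {"rotvec":[0.035, -0.035, 0]},
    {"rotvec":[0.0525, -0.0525, 0]},
    {"rotvec":[0.0525, -0.0525, 0]},
  ],
)

```text
time_s: 14.6
eef_pos: [533.6, 169.0, 456.8]
ee_rot: [0.062, 0.335, 0.931, -0.135]
force: [0.2, -0.8, -0.5]
grip_width: 0.124
grip_force: 48.9
```

```bash
python3 -c "
from h import *
s=ctrl.sense();print(s['joints'].round(2),rot(s['ee_rot']).apply([0,0,1]).round(2))"
```

```text
[ 0.14  0.38  1.28 -0.3   1.5  -0.72] [ 0.03 -0.29 -0.96]
```

```bash
cat > lev.py <<'E'
from h import *
s=ctrl.sense();r=rot(s["ee_rot"]);z=r.apply([0,0,1]);t=np.array([-.1,.995,0]);t/=np.linalg.norm(t)
ax=np.cross(z,t);ang=np.arccos(z@t);ax/=np.linalg.norm(ax)
print(s["joints"].round(2),"z",z.round(3),"pos",s["eef_pos"].round(0),"rv tool",(r.inv().apply(ax)*ang).round(3),"d(-100y)",r.inv().apply([0,-100,0]).round(0))
E
python3 lev.py
```

```text
[ 0.14  0.38  1.28 -0.3   1.5  -0.72] z [ 0.025 -0.293 -0.956] pos [534. 169. 457.] rv tool [-1.314  1.329  0.   ] d(-100y) [-61. -74.  29.]
```

To row units: -60 mm / 750 = -0.08, -52 mm / 750 = -0.0693, -0.8 rad / 4 = -0.2.

Call:
steer_hand(
  segments=[
    {"pos":[-0.008, -0.0093, 0.004], "rotvec":[-0.025, 0.025, 0]},
    {"pos":[-0.016, -0.02, 0.008], "rotvec":[-0.05, 0.05, 0]},
    {"pos":[-0.024, -0.0293, 0.012], "rotvec":[-0.075, 0.075, 0]},
    {"pos":[-0.032, -0.04, 0.016], "rotvec":[-0.1, 0.1, 0]},
    {"pos":[-0.0413, -0.0493, 0.02], "rotvec":[-0.125, 0.125, 0]},
    {"pos":[-0.0493, -0.0587, 0.024], "rotvec":[-0.15, 0.15, 0]},
    {"pos":[-0.0573, -0.0693, 0.028], "rotvec":[-0.175, 0.175, 0]},
    {"pos":[-0.0653, -0.08, 0.032], "rotvec":[-0.2, 0.2, 0]},
  ],
)

```text
time_s: 15.4
eef_pos: [533.5, 86.9, 457.5]
ee_rot: [-0.174, 0.31, 0.858, 0.371]
force: [0.0, 0.6, -0.1]
grip_width: 0.12
grip_force: 48.9
```

```bash
python3 lev.py
```

```text
[-0.17  0.33  1.41  0.81  1.65 -1.09] z [-0.068  0.744 -0.665] pos [534.  87. 457.] rv tool [-0.508  0.521 -0.   ] d(-100y) [-40. -53. -74.]
```

To row units: 0.521 rad / 4 = 0.1303.

Call:
steer_hand(
  segments=[
    {"rotvec":[-0.0225, 0.0225, 0]},
    {"rotvec":[-0.045, 0.045, 0]},
    {"rotvec":[-0.0675, 0.0675, 0]},
    {"rotvec":[-0.09, 0.09, 0]},
    {"rotvec":[-0.1125, 0.115, 0]},
    {"rotvec":[-0.125, 0.1275, 0]},
    {"rotvec":[-0.127, 0.1303, 0]},
    {"rotvec":[-0.127, 0.1303, 0]},
  ],
)

```text
time_s: 16.2
eef_pos: [533.6, 87.4, 457.6]
ee_rot: [-0.303, 0.24, 0.669, 0.635]
force: [0.4, 0.8, -0.3]
grip_width: 0.121
grip_force: 48.9
```

Call:
steer_hand(
  segments=[
    {},
    {},
    {},
    {},
    {},
  ],
)

```text
time_s: 16.7
eef_pos: [533.5, 87.5, 458.0]
ee_rot: [-0.303, 0.239, 0.669, 0.635]
force: [0.3, -0.7, -0.1]
grip_width: 0.124
grip_force: 48.9
```

```bash
python3 lev.py; python3 - <<'E'
from h import *
im=imaging.capture("side")[:,:,::-1];jm=imaging.capture("scene")[:,:,::-1]
cv2.imwrite("pics/e.png",np.hstack([im[:,180:580],jm[:,100:500]]))
E
```

```text
[-0.21  0.37  1.49  1.47  1.86 -1.09] z [-0.102  0.995 -0.009] pos [533.  88. 458.] rv tool [-0.008  0.005  0.   ] d(-100y) [  7.  -8. -99.]
```

View pics/e.png

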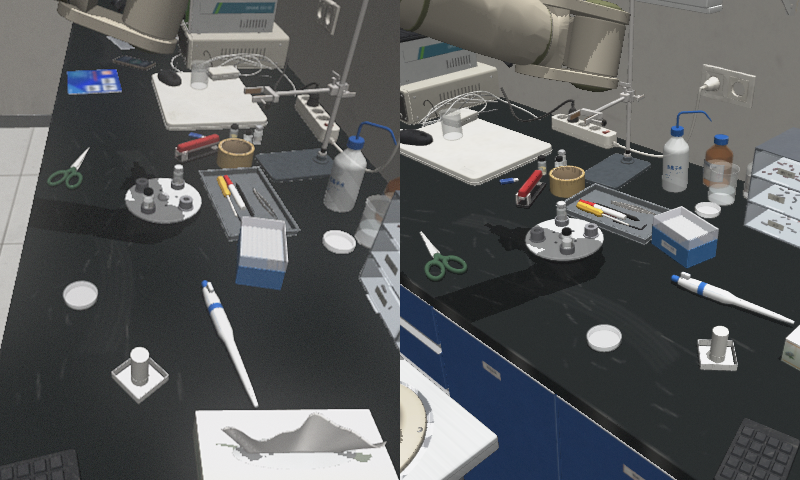

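Both fixed views show the cap upright in the boat at (140,365) and (720,345), both vials standing, and both sockets empty. The electrode itself is out of their view, so I'll check its alignment numerically in the wrist camera.

```bash
python3 look.py pics/w4.png; python3 - <<'E'
from h import *
c=np.load("pics/w4.png.npy",allow_pickle=True).item();s=ctrl.sense();r=rot(s["ee_rot"])
def px(p):
    W=rot(c["attitude"]).inv().apply(r.apply(p)+s["eef_pos"]-c["position"]);return c["fx"]*W[0]/W[2]+c["cx"],c["fy"]*W[1]/W[2]+c["cy"]
for z in(126.5,146.5,178.5,198.5):print(z,[np.round(px([x,0,z]),0).tolist() for x in(-6,0,6)])
g=cv2.cvtColor(cv2.imread("pics/w4.png"),6)
for v in range(225,420,12):print(v,g[v,282:358:4])
E
```

```text
cam moved [ 0.   -0.   -0.01] [533.5  87.5 457.9] 0.0012
126.5 [[316.0, 409.0], [316.0, 393.0], [316.0, 376.0]]
146.5 [[317.0, 368.0], [317.0, 353.0], [317.0, 338.0]]
178.5 [[317.0, 321.0], [317.0, 308.0], [317.0, 295.0]]
198.5 [[317.0, 299.0], [317.0, 287.0], [317.0, 276.0]]
225 [ 45  45  46  94 131 133 133 132 133 133 133 133 133 133 133 133 131  97
  40]
237 [ 45  46  45  46  45  46  95 131 132 133 131 132 132 122  39  39  39  39
  40]
249 [ 45  45  45  45  45  45  51  47  47  95 131 133 125  39  37  39  42  72
  50]
261 [ 50  51  50  51  50  48  50  46  48  48  46  51  38  40  48  55 100 153
  55]
273 [ 61  45  45  46  49  57  48  60  41  47  56  61  81 106  86  84  85 133
  59]
285 [ 80  48  53 111  75  75  80 120 170 210 231 238 189  86  90  84  85 148
  56]
297 [ 78  94 158 157 158  53  84 127 176 212 231 238 229  56 158 159 158 116
  55]
309 [ 39 140 158 158 150  49  88 133 176 165 132 126 119  50 152 159 159 138
  54]
321 [ 60 158 158 158 114  49  94 136 178 212 136 126 123  48 124 158 158 158
  63]
333 [140 157 158 157  63  50  99 140 180 161 122 127 127  48  69 158 158 158
 133]
345 [ 49  63 105 110  42  70 144 130 130 129 128 128 129  61  43 111 103  62
  51]
357 [ 48  49  49  49  40  68 129 124  86 106 118 126 128  57  39  40  51  51
  41]
369 [ 49  49  49  48  40  40 118 114 119 115 131 120 120  36  37  36  50  50
  49]
381 [ 48  49  48  49  39  57 113 122  86 107 119 101 111  50  37  33  45  49
  48]
393 [ 47  47  46  49  38 132 156 151 117 118 116 115 130 121  38  33  31  47
  48]
405 [ 48  47  47  39 112 165 178 203 209 200 101 103 114 116 137  33  32  39
  47]
417 [ 48  47  39  57 122 132 169 208 209 212 206 204 154  74  58  50  32  31
  46]
```

```bash
python3 - <<'E'
import cv2
g=cv2.cvtColor(cv2.imread("pics/w4.png"),6)
for u in(314,318,322,326):print(u,g[270:290,u],g[332:350,u])
E
```

```text
314 [ 48  43  43  41  46  73 121 159 169 169 169 169 169 170 170 170 171 172
 173 173] [180 180 180 182 185 185 169 146 134 131 130 130 130 130 130 127 119 103]
318 [ 44  44  44  47  71 131 187 207 210 210 209 210 210 209 209 210 210 211
 211 211] [164 161 151 134 132 136 133 130 130 130 129 129 129 129 128 122 112 106]
322 [ 45  46  50  56  61  94 165 220 230 231 231 231 231 231 231 231 231 231
 231 231] [121 122 121 121 127 134 136 133 131 130 129 129 129 128 129 128 127 126]
326 [ 53  54  57  61  68  75  83 111 167 218 234 237 238 238 238 238 238 238
 238 238] [127 127 126 126 126 129 136 140 136 131 130 130 130 128 129 128 129 127]
```

The face edge is at row 275 (expected 276) and the shoulder is at 338 (expected 338). The electrode hasn't slipped or tilted, so I'll hand in.

```bash
python3 -c "
from rig import ctrl, imaging
print(ctrl.finish_job())"
```

```text
the job is handed in; nothing more can be done
None
```

I handed the job in at about 17 s with the cap upright in the weighing boat, both vials standing, and the electrode held level and still about 46 cm above the bench; the hand-in returned no verdict.

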